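Close the board test jig, pin it and hold it shut

TASK

A circuit board lies in the open hinged test jig. Swing the jig's lid down over it, then take the stout locking pin with the cylindrical knob from its stand and push it through the hole in the lid into the hole of the base until its collar sits on the lid and the sprung lid is fully shut. Finish while still gripping the pin and pressing it down, so that the lid is kept shut by the pin alone (no finger on the jig), and leave everything else on the bench where it is.

Things in the scene. Friction and masses are not known exactly. Their poses are not given: they have to be found in the camera images.
- jig: Bare aluminium clamshell test jig, fixed to the bench: a base 200 (x) x 150 (y) x 45 mm high with an open pocket that holds the circuit board, and a lid hinged along its far (+x) upper edge. Origin: centre of the underside; z up, x from the front edge towards the hinge.
- jig_lid (a joint): Hinge angle of the lid, rad: 0 = fully shut, 1.57 = upright; starts at 0.9 to 1.5. Stiff (0.22 N m): it stays where it is left; 2 to 8 N at its front bar push it down. Sprung probes keep it ajar: its pressers meet the board at about 0.1 rad, shutting it from there takes up to 6 to 8 N straight down at its hole, and when let go it springs back to between 0.04 and 0.1 rad.
- jig_hinge (a point): Middle of the hinge axis (along the jig's y), 85 mm behind (+x) the jig's centre, 45 mm up, in the plane of the lid's underside. The lid is a flat aluminium frame 8 mm thick, 150 mm wide; its front bar spans 145 to 185 mm from the axis. At angle q the lid runs from the axis along (-cos q, 0, sin q) in the jig's frame; its upper face looks along (sin q, 0, cos q).
- lid_hole (a point): Centre of the upper mouth of the lid's through hole, 14 mm in diameter, 8 mm long, 165 mm from the hinge axis, in the middle of the front bar; moves with the lid; its z is the hole's axis.
- jig_hole (a point): Centre of the mouth of the hole in the base's front block, 12 mm in diameter, 33 mm deep, straight down, 80 mm before (-x) the jig's centre, 45 mm above the bench. The lid's hole stands over it when the lid is shut.
- board: Green circuit board 118 x 118 x 4 mm with components up to 9 mm tall, loose in the jig's pocket on sprung probes, its underside 32 mm above the bench when the lid is open and 24 mm when it is fully shut. Origin: centre of its underside, z up.
- stand: Fixed grey block 50 (x) x 130 (y) x 45 mm high with two 12 mm holes, 80 mm apart along its y, in which two pins stand upright. Origin: centre of the underside.
- lock_pin: Steel locking pin, 80 to 140 g: shaft 10 mm in diameter, 40 mm long, chamfered end; collar 26 mm in diameter, 4 mm thick; above it a dark cylindrical knob, 18 mm in diameter, 30 mm tall, to grip. Stands upright in either hole of the stand, collar on its top. Origin: on the axis at the collar's underside; z up, the knob spans z = 4 to 34 mm.
- pin_tip (a point): The end of the locking pin's shaft, on its axis, 40 mm below its origin.
- slim_pin: The other pin in the stand, with a small ball (16 mm) for a head, 26 mm above the stand in all; to be left where it is. Origin: on the axis at the underside of its collar.
- spool: White reel 56 mm in diameter, 42 mm high; leave alone. Origin: centre of the underside.
- flux: Amber bottle 40 mm in diameter, 90 mm high; leave alone. Origin: centre of the underside.
- tweezers: Steel tweezers 125 mm long lying on the bench; leave alone. Origin: middle, underside.
- screwdriver: Screwdriver lying on the bench outside the jig; leave alone.
- spare_board: Green circuit board 100 x 130 x 4 mm lying on the bench outside the jig; leave alone. Origin: centre of the underside.
Not all that is in view belongs to the job. Leave any blue or pink look-alike of the lock_pin alone. There is more than one size of the jig; the one meant has the size given above.

How it is judged:
On the way, in this order (a step that is already met when the one before it is completed fails the run):
1. the lid is swung down onto the board (value of joint jig_lid below 0.16 rad), for 0.2 s.
2. the locking pin is through the lid's hole and in the base's hole (z of pin_tip in the frame of jig_hole below -0.006 m and horizontal distance between pin_tip and jig_hole below 0.005 m), for 0.1 s.
At the end, for the whole second after the job is handed in: Lid within 0.02 rad of shut, pressing the board down level; locking pin within 0.12 rad of upright in the base's hole, collar within 3 mm of the lid's top; fingers on the pin and the pin on the jig each with over 3 N; robot itself not touching the jig (value of joint jig_lid below 0.02 rad and z of lock_pin in the frame of lid_hole below 0.003 m and z of pin_tip in the frame of jig_hole below -0.027 m and horizontal distance between pin_tip and jig_hole below 0.004 m and angle between lock_pin's own z axis and vertical below 0.12 rad and z of board in the frame of jig below 0.027 m and angle between board's own z axis and vertical below 0.06 rad and contact force between the fingers and lock_pin above 3 N and contact force between lock_pin and jig above 3 N and contact force between each of the arm, the fingers and jig below 1 N); the arm keeps its last pose, push and grip.
It fails at once if a bystander (reel, bottle, tweezers, screwdriver, spare board or slim pin) is moved by more than 3 cm (distance of any of spool, flux, tweezers, screwdriver, spare_board, slim_pin from where it was at the start of the episode above 0.03 m).
It also fails if it takes over 58 s, if anything falls off the work surface, if the arm or the gripper's body presses on something with over 40 N, if the wrist force passes 120 N, or if a joint passes its speed limit or range.

ROBOT

A 7-joint arm with a two-finger parallel gripper is mounted at the origin on the work surface. World frame = base frame: x ahead of the robot, y to its left, z up, the work surface at z = 0. Lengths are in m, angles in rad, forces in N, time in s.
With the tool pointing down it reaches from about 0.4 to 0.85 m from the base axis. Payload 10.4 kg.
Tool frame: the origin (TCP) lies at the very end of the fingers, on their centre line; the grasp point (between the pads) lies 19 mm behind it; z points along the fingers, y is the direction in which the jaws open and shut (so a half turn about z gives the same grasp; the last joint's range is limited). The gripper opens to 85 mm and grips with 20 to 120 N. Pads are 22 mm wide; open, the fingers measure 114 mm over their backs; the gripper's body (76 mm by 85 mm) begins 54 mm behind the grasp point. The pads swing forward as they close: fully open they stand 13 mm farther back than shut.
Start: joints at [-1.226, 0.332, -0.065, 1.46, 0.022, 1.35, -0.088], TCP at [0.225, 0.583, 0.231] pointing down, gripper open.
Joint ranges: [-2.6, 2.6], [-0.5, 2.12], [-1.47, 1.34], [0.16, 2.42], [-1.27, 4.41], [0.06, 2.06], [-2.6, 2.6]. Speed limits (rad/s): [2.22, 2.22, 2.79, 2.79, 3.14, 3.14, 3.14].

INTERFACE

Orientations are given as a unit quaternion [x, y, z, w].
In Python, from workcell import get_obs, camera, camera_info, hand_in gives the robot as it stands.
- The arm moves only by the tool move_arm, never from a script. Its argument "moves" is a list of rows, each a list of 3 entries, a list of its own where there are three numbers: the shift along the tool's x, y, z in units of 25 mm (1.0 is 25 mm), then the turn, a rotation vector about the tool's x, y, z in degrees, then the opening, from 0 (shut) to 1 (fully open). A call has 1 to 5 rows; each row shifts and turns the commanded pose from where the row before left it, along the tool's axes as they then stand; what a row does not reach is not made up. A row lasts 1/8 s, in which the tool goes at most 62.5 mm and 10.7 degrees, less where a joint would pass 70% of its speed; a pose out of reach is approached as far as the arm can. A call is refused whole if a number of a shift passes 1 or a number of a turn 10.7, either way. A call with a gripper value outside its range is refused whole. The fingers move at their own pace and stop on an object; "squeeze" is the grip in N (left out, the last holds). Time passes only in rows, so rows that do not move let the fingers close. It gives the time, the measured TCP pose, the force and the opening at its end, in the units of the state.
- get_obs(): the state, without advancing time (a new reading comes with each control period).
- camera(name): name is "scene" or "side" or "wrist"; returns the picture (400x640x3 uint8, red, green, blue); there is no depth.
- camera_info(name): a dict with "fx", "fy", "cx", "cy" (pixels), "origin" and "rotation" of the camera in the world. Camera axes: x right, y down, z forward; pixel columns grow to the right and rows downward; lengths in m; the calibration is good to about 2 mm. The wrist camera is an equidistant fisheye: a pixel r from the principal point sees the ray r / f radians off the axis. A picture is of the moment at which its call begins: read the wrist's pose just before it. camera_info takes no time and is no camera call; for the wrist camera it gives the pose at the moment of the call.
- hand_in(): hands the job in, once; it reports no verdict.
The state is a dict: "clock": time; "joint_pos": joint angles; "joint_velocities": joint speeds; "tau": joint torques, N m; "position": TCP position; "ee_rot": TCP orientation; "ft_force": force on the tool from outside, world axes, zero at the start; "torque": the same for the moment, N m; "grip_width": opening from 0.0 (shut) to 1.0 (fully open).
Only numpy, scipy, OpenCV 4.12 (cv2) and the standard library are available. Lean on these libraries where they do the work, as an engineer would, in place of code of your own. Each camera call takes 0.05 s, during which the arm holds its last target. There are 200 camera calls.

## Working session

There is one attempt and no reset: what is moved stays moved. The work goes in short steps, Python scripts to look and compute and a tool call to move; the robot and the scene stay as the last step left them, time stands still between calls to the robot, and variables do not carry over. Pictures are saved under pics/ and viewed, about 8 in all and at most 12, crops included, and the job is handed in when it is done.

Besides the shell and the picture viewer there is one more tool, called after ">>>" as name(argument=value, ...) on one line, values as JSON. move_arm: Moves the arm, as the interface text tells. Its arguments: {"type":"object","properties":{"moves":{"type":"array","items":{"type":"array"}},"squeeze":{"type":"number"}},"required":["moves"]}

```bash
mkdir -p pics
cat > h.py <<'E'
import numpy as np, cv2
from workcell import get_obs, camera, camera_info, hand_in
def ray(name,u,v):
    c=camera_info(name); R=np.array(c["rotation"]); 
    if R.ndim==1:
        from scipy.spatial.transform import Rotation as Ro; R=Ro.from_quat(R).as_matrix()
    d=np.array([(u-c["cx"])/c["fx"],(v-c["cy"])/c["fy"],1.])
    if name=="wrist":
        a=d[:2]; r=np.linalg.norm(a); d=np.r_[a/max(r,1e-9)*np.sin(r),np.cos(r)]
    return np.array(c["origin"]),R@d
def atz(name,u,v,z):
    o,d=ray(name,u,v); return o+d*(z-o[2])/d[2]
def proj(name,p):
    c=camera_info(name); R=np.array(c["rotation"]); q=R.T@(np.array(p)-c["origin"])
    if name=="wrist":
        r=np.hypot(q[0],q[1]); t=np.arctan2(r,q[2]); q=np.r_[q[:2]/max(r,1e-9)*t,1.]
    return np.array([c["cx"]+c["fx"]*q[0]/q[2],c["cy"]+c["fy"]*q[1]/q[2]])
def tri(n1,p1,n2,p2):
    o1,d1=ray(n1,*p1);o2,d2=ray(n2,*p2)
    d1/=np.linalg.norm(d1);d2/=np.linalg.norm(d2)
    s=np.linalg.lstsq(np.c_[d1,-d2],o2-o1,rcond=None)[0]
    a=o1+d1*s[0];b=o2+d2*s[1];return (a+b)/2,np.linalg.norm(a-b)
def snap(name,f):
    im=camera(name)[:,:,::-1].copy(); cv2.imwrite("pics/"+f,im); return im
E
python3 - <<'E'
from h import *
print(get_obs())
for n in("scene","side","wrist"): print(n,camera_info(n))
a=snap("scene","s0.png");b=snap("side","d0.png");c=snap("wrist","w0.png")
E
```

```text
{'clock': 0.0, 'joint_pos': array([-1.22558728,  0.33287006, -0.06470291,  1.46095386,  0.02163224,
        1.34988616, -0.08852617]), 'joint_velocities': array([ 7.95304735e-05,  1.91072542e-04, -1.63910877e-04,  3.12434141e-04,
       -7.25697124e-04, -1.12998770e-03,  1.95380648e-04]), 'tau': array([-1.58302784e-03, -6.25434852e+01,  4.79396805e-02, -3.91606736e+01,
        1.59556040e-02,  9.87678766e-03, -6.72115402e-05]), 'position': array([0.22461071, 0.58284237, 0.23051109]), 'ee_rot': array([ 1.82867176e-01,  9.83137371e-01, -7.05683384e-04, -8.21942339e-05]), 'ft_force': array([-0.54456708, -0.34618815, -0.19291089]), 'torque': array([ 0.02570656, -0.04749931,  0.03614389]), 'grip_width': 1.0015835796399817}
scene {'fx': 471.1884356384423, 'fy': 471.1884356384423, 'cx': 320.2724499743227, 'cy': 190.82214465069293, 'origin': array([0.88959839, 0.50279255, 1.01354747]), 'rotation': array([ 0.24736741,  0.92999541, -0.26207225, -0.07236045])}
side {'fx': 388.758970679881, 'fy': 388.758970679881, 'cx': 318.020743948299, 'cy': 208.7319368568551, 'origin': array([0.18558052, 0.53405047, 0.85297265]), 'rotation': array([-0.31365529,  0.88548701, -0.32307019,  0.11471168])}
wrist {'fx': 309.70691628693146, 'fy': 309.70691628693146, 'cx': 314.74408112272977, 'cy': 197.7696112605261, 'origin': array([0.15867706, 0.60880528, 0.37280489]), 'rotation': array([0.81596922, 0.56049603, 0.07924997, 0.11729399])}
```

```bash
sed -i 's/q=R.T@/R=Ro(R);q=R.T@/' h.py
cat >> h.py <<'E'
def Ro(R):
    from scipy.spatial.transform import Rotation
    return Rotation.from_quat(R).as_matrix() if R.ndim==1 else R
E
sed -n 1,8p h.py; python3 -c "
import cv2,numpy as np
a=cv2.imread('pics/s0.png')
cv2.imwrite('pics/s0b.png',cv2.resize(a,(800,500),interpolation=cv2.INTER_CUBIC))
a=cv2.imread('pics/d0.png')
cv2.imwrite('pics/d0b.png',cv2.resize(a,(800,500),interpolation=cv2.INTER_CUBIC))"
```

```text
import numpy as np, cv2
from workcell import get_obs, camera, camera_info, hand_in
def ray(name,u,v):
    c=camera_info(name); R=np.array(c["rotation"]); 
    if R.ndim==1:
        from scipy.spatial.transform import Rotation as Ro; R=Ro.from_quat(R).as_matrix()
    d=np.array([(u-c["cx"])/c["fx"],(v-c["cy"])/c["fy"],1.])
    if name=="wrist":
```

View pics/s0b.png

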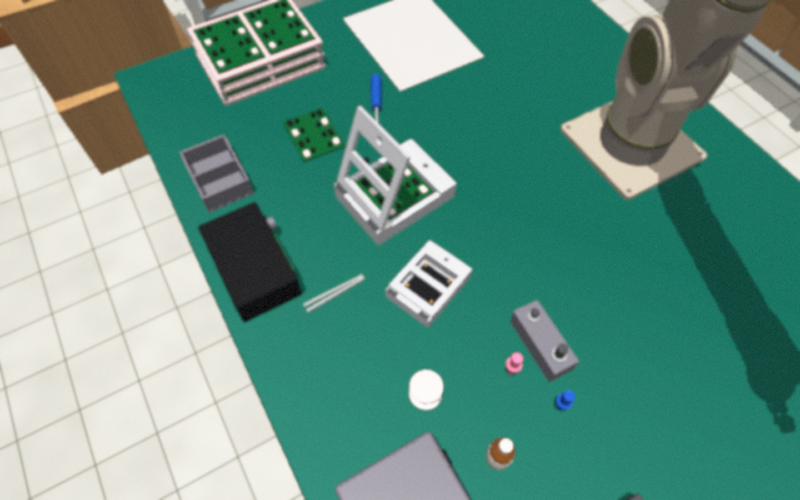

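View pics/d0b.png

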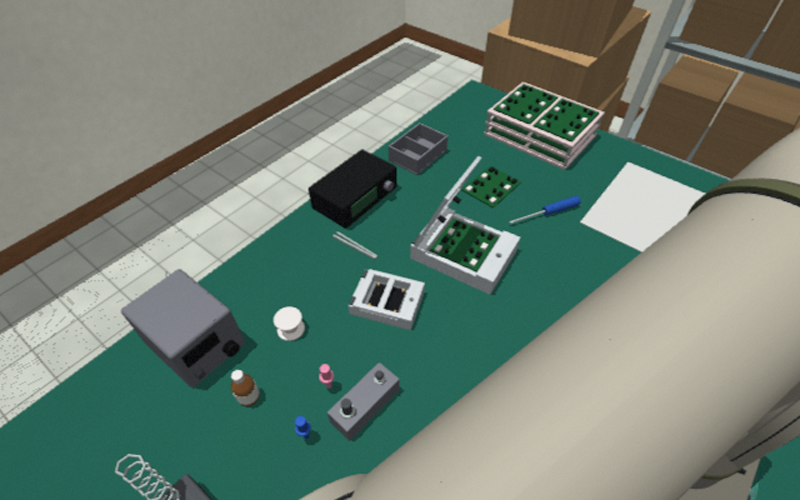

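The full jig is open at about (395,190) in the scene view at 800 px, and a smaller closed jig is at (430,283). The stand is at (545,340), with pins at (535,313) and (560,352). The pink pin (515,362) and the blue pin (566,400) are look-alikes on the bench. Next, one composite crop for a closer check.

```bash
python3 -c "
import cv2,numpy as np
s=cv2.imread('pics/s0.png');d=cv2.imread('pics/d0.png')
def c(im,u,v,k):
    w,h=400//k,300//k
    return cv2.resize(im[v:v+h,u:u+w],(w*k,h*k),interpolation=cv2.INTER_CUBIC)
def p(x): return cv2.copyMakeBorder(x,0,300-x.shape[0],0,400-x.shape[1],cv2.BORDER_CONSTANT)
o=np.vstack([np.hstack([p(c(s,400,230,5)),p(c(d,255,285,5))]),np.hstack([p(c(s,255,80,3)),p(c(d,310,120,3))])])
cv2.imwrite('pics/c1.png',o)"
```

```text
(no output)
```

View pics/c1.png

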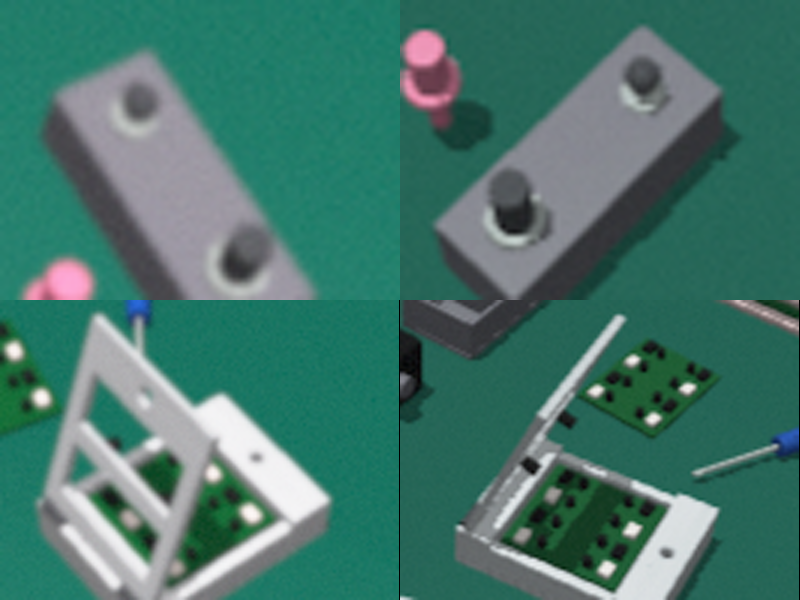

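The cylindrical knob on the lock pin is in the stand hole nearer the blue pin: scene crop (248,240), side crop (511,182). The ball-headed slim pin is in the other hole, at scene crop (140,100). The base hole shows at scene crop (256,457) and side crop (667,552), and the lid hole at (146,398).

```bash
sed -i '/if R.ndim==1:/,+1d' h.py; sed -i 's/d=np.array(\[(u-c/R=Ro(R);d=np.array([(u-c/' h.py
python3 - <<'E'
from h import *
S=lambda x,y:(400+x/5,230+y/5); D=lambda x,y:(255+(x-400)/5,285+y/5)
S3=lambda x,y:(255+x/3,80+(y-300)/3); D3=lambda x,y:(310+(x-400)/3,120+(y-300)/3)
off=lambda p:p
print("jig hole",tri("scene",S3(256,457),"side",D3(667,552)),atz("scene",*S3(256,457),.045),atz("side",*D3(667,552),.045))
print("front corners S",atz("scene",*S3(221,393),.045),atz("scene",*S3(330,500),.045))
print("front right corner D",atz("side",*D3(718,510),.045))
print("lock top z.079",atz("scene",*S(250,238),.079),atz("side",*D(511,180),.079),tri("scene",S(250,238),"side",D(511,180)))
print("lock collar z.049",atz("scene",*S(238,259),.047),atz("side",*D(514,219),.047))
print("slim ball z.063",atz("scene",*S(140,100),.063),atz("side",*D(643,73),.063))
print("lid hole S with jig",S3(146,398))
print("lid top corners",S3(97,315),S3(213,440))
E
```

```text
jig hole (array([ 0.45253425, -0.14446696,  0.04375076]), np.float64(0.006114588880206603)) [ 0.454468   -0.14003678  0.045     ] [ 0.45217607 -0.14734333  0.045     ]
front corners S [ 0.44402445 -0.21804628  0.045     ] [ 0.42367641 -0.06886406  0.045     ]
front right corner D [ 0.44227718 -0.22272729  0.045     ]
lock top z.079 [0.47002843 0.32696351 0.079     ] [0.46914804 0.32047245 0.079     ] (array([0.46928295, 0.32370568, 0.07880897]), np.float64(0.006374164931907596))
lock collar z.049 [0.4661057  0.32596308 0.047     ] [0.46783364 0.3237862  0.047     ]
slim ball z.063 [0.46502425 0.24894961 0.063     ] [0.46354703 0.2424895  0.063     ]
lid hole S with jig (303.6666666666667, 112.66666666666666)
lid top corners (287.3333333333333, 85.0) (326.0, 126.66666666666666)
```

Run:
```python
from h import *
ex=np.array([.99,.135,0]);ez=np.array([0,0,1.]);ey=np.cross(ez,ex)
H=np.array([.453,-.1425,.045])+.165*ex
print("hinge",H)
for q in np.arange(.9,1.55,.05):
    l=-np.cos(q)*ex+np.sin(q)*ez; n=np.sin(q)*ex+np.cos(q)*ez
    h=H+.165*l+.008*n
    print(round(q,2),h.round(3),proj("scene",h).round(1),proj("scene",H+.185*l+.008*n-.075*ey).round(1),proj("scene",H+.185*l+.008*n+.075*ey).round(1))
print("meas 303.7,112.7 ; 287.3,85 ; 326,126.7")
```

```text
hinge [ 0.61635  -0.120225  0.045   ]
0.9 [ 0.521 -0.133  0.179] [319.7 109.2] [304.6  83.2] [344.6 122.2]
0.95 [ 0.528 -0.132  0.184] [317.4 109.2] [302.  83.] [342.  122.2]
1.0 [ 0.535 -0.131  0.188] [315.  109.4] [299.2  83. ] [339.4 122.5]
1.05 [ 0.542 -0.13   0.192] [312.4 109.7] [296.3  83.2] [336.6 122.9]
1.1 [ 0.549 -0.129  0.196] [309.8 110.1] [293.4  83.5] [333.7 123.5]
1.15 [ 0.557 -0.128  0.199] [307.1 110.7] [290.3  84.1] [330.6 124.3]
1.2 [ 0.565 -0.127  0.202] [304.3 111.5] [287.2  84.8] [327.5 125.2]
1.25 [ 0.572 -0.126  0.204] [301.5 112.4] [283.9  85.6] [324.3 126.4]
1.3 [ 0.58  -0.125  0.206] [298.6 113.5] [280.7  86.6] [321.  127.7]
1.35 [ 0.588 -0.124  0.208] [295.6 114.7] [277.3  87.8] [317.7 129.1]
1.4 [ 0.596 -0.123  0.209] [292.6 116. ] [273.9  89.2] [314.2 130.8]
1.45 [ 0.605 -0.122  0.21 ] [289.6 117.5] [270.5  90.8] [310.8 132.6]
1.5 [ 0.613 -0.121  0.21 ] [286.6 119.2] [267.1  92.5] [307.3 134.5]
meas 303.7,112.7 ; 287.3,85 ; 326,126.7
```

>>> move_arm(moves=[[[0, 0, 0], [0, 0, -9.6], 1], [[0, 0, 0], [0, 0, -9.6], 1], [[0, 0, 0], [0, 0, -9.6], 1], [[-0.6, -0.95, 0], [0, 0, 0], 1], [[-0.6, -0.95, 0], [0, 0, 0], 1]])

```text
clock: 0.78
position: [0.261, 0.5395, 0.2309]
ee_rot: [-0.068, 0.998, -0.0, -0.0]
ft_force: [0.5, -0.4, 0.7]
grip_width: 1.0
```

>>> move_arm(moves=[[[-0.6, -0.95, 0], [0, 0, 0], 1], [[-0.6, -0.95, 0], [0, 0, 0], 1], [[-0.6, -0.95, 0], [0, 0, 0], 1], [[-0.6, -0.95, 0], [0, 0, 0], 1], [[-0.6, -0.95, 0], [0, 0, 0], 1]])

```text
clock: 1.4
position: [0.3516, 0.4317, 0.2311]
ee_rot: [-0.067, 0.998, -0.0, -0.0]
ft_force: [1.2, 0.1, 1.2]
grip_width: 0.996
```

>>> move_arm(moves=[[[-0.6, -0.95, 0], [0, 0, 0], 1], [[-0.6, -0.95, 0], [0, 0, 0], 1], [[-0.6, -0.95, 0], [0, 0, 0], 1], [[0, 0, 0], [0, 0, 0], 1], [[0, 0, 0], [0, 0, 0], 1]])

```text
clock: 2.02
position: [0.4048, 0.3685, 0.2312]
ee_rot: [-0.068, 0.998, 0.0, -0.0]
ft_force: [0.2, -0.8, -0.7]
grip_width: 1.005
```

Run:
```python
from h import *
import json
o=get_obs();print(o["clock"],o["position"],o["ee_rot"],o["joint_pos"].round(2))
a=snap("wrist","w1.png"); c=camera_info("wrist"); print(c)
for n,p in dict(top=[.4695,.3237,.079],collar=[.4695,.3237,.049],slim=[.464,.2457,.06]).items(): print(n,proj("wrist",p))
```

```text
2.025 [0.40476544 0.36854825 0.23119952] [-6.76332417e-02  9.97710221e-01  1.43523711e-04 -1.98204796e-04] [-0.84  0.16  0.02  1.67 -0.    1.31  0.89]
{'fx': 309.70691628693146, 'fy': 309.70691628693146, 'cx': 314.74408112272977, 'cy': 197.7696112605261, 'origin': array([0.33448776, 0.35920685, 0.37351063]), 'rotation': array([0.65062224, 0.74616245, 0.1064031 , 0.0927937 ])}
top [263.48202823 237.4506847 ]
collar [267.54283473 226.91622634]
slim [199.40363446 216.13699016]
```

View pics/w1.png

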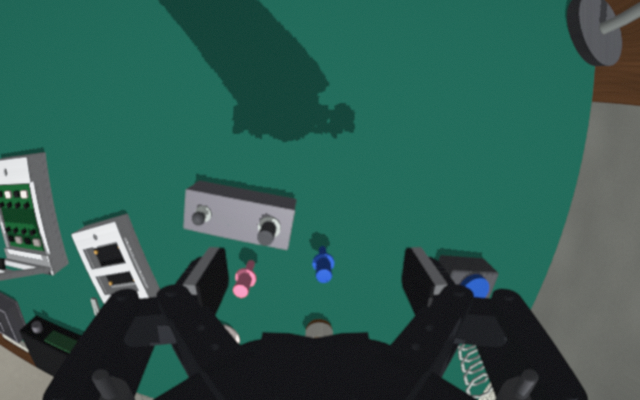

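The projected pin positions match the wrist view within about 3 px: lock knob seen at (266,238), slim pin at (199,218). Next I shut the fingers and go over to behind the lid's front bar.

>>> move_arm(moves=[[[-0.23, -0.98, -0.5], [0, 0, 0], 0], [[-0.23, -0.98, -0.5], [0, 0, 0], 0], [[-0.23, -0.98, -0.5], [0, 0, 0], 0], [[-0.23, -0.98, -0.5], [0, 0, 0], 0], [[-0.23, -0.98, -0.5], [0, 0, 0], 0]])

```text
clock: 2.7
position: [0.4499, 0.2508, 0.2942]
ee_rot: [-0.068, 0.998, 0.0, -0.0]
ft_force: [-0.2, 1.1, 0.3]
grip_width: -0.004
```

>>> move_arm(moves=[[[-0.23, -0.98, 0], [0, 0, 0], 0], [[-0.23, -0.98, 0], [0, 0, 0], 0], [[-0.23, -0.98, 0], [0, 0, 0], 0], [[-0.23, -0.98, 0], [0, 0, 0], 0], [[-0.23, -0.98, 0], [0, 0, 0], 0]])

```text
clock: 3.32
position: [0.4951, 0.1334, 0.2938]
ee_rot: [-0.068, 0.998, 0.0, -0.0]
ft_force: [-0.1, -0.6, 0.4]
grip_width: -0.001
```

>>> move_arm(moves=[[[-0.23, -0.98, 0], [0, 0, 0], 0], [[-0.23, -0.98, 0], [0, 0, 0], 0], [[-0.23, -0.98, 0], [0, 0, 0], 0], [[-0.23, -0.98, 0], [0, 0, 0], 0], [[-0.23, -0.98, 0], [0, 0, 0], 0]])

```text
clock: 3.95
position: [0.5404, 0.016, 0.2937]
ee_rot: [-0.068, 0.998, 0.0, -0.0]
ft_force: [-0.6, -0.1, 0.1]
grip_width: -0.001
```

>>> move_arm(moves=[[[-0.23, -0.98, 0], [0, 0, 0], 0], [[-0.23, -0.98, 0], [0, 0, 0], 0], [[-0.23, -0.98, 0], [0, 0, 0], 0], [[-0.23, -0.98, 0], [0, 0, 0], 0], [[-0.23, -0.9, 0], [0, 0, 0], 0]])

```text
clock: 4.58
position: [0.5854, -0.0996, 0.2936]
ee_rot: [-0.068, 0.998, 0.0, -0.0]
ft_force: [0.5, -0.3, 0.2]
grip_width: -0.003
```

Run:
```python
from h import *
o=get_obs();print(o["clock"],o["position"],o["ee_rot"],o["joint_pos"].round(2))
a=snap("wrist","w2.png");b=snap("scene","s2.png")[60:210,230:430]
ex=np.array([.99,.135,0]);ez=np.array([0,0,1.]);H=np.array([.61635,-.120225,.045]);q=1.21
l=-np.cos(q)*ex+np.sin(q)*ez; n=np.sin(q)*ex+np.cos(q)*ez
print("lidhole",proj("wrist",H+.165*l+.008*n),"basehole",proj("wrist",H-.165*ex))
cv2.imwrite("pics/c2.png",np.hstack([cv2.resize(a[80:320,120:440],(400,300)),cv2.resize(b,(400,300),interpolation=cv2.INTER_CUBIC)]))
```

```text
4.575 [ 0.58535355 -0.09958063  0.29363485] [-6.82434626e-02  9.97668684e-01  1.51188314e-04 -5.94654294e-05] [-0.28  0.24  0.45  1.47 -0.11  1.45  1.88]
lidhole [285.4544383  173.40588838] basehole [296.45715139  58.60541608]
```

View pics/c2.png

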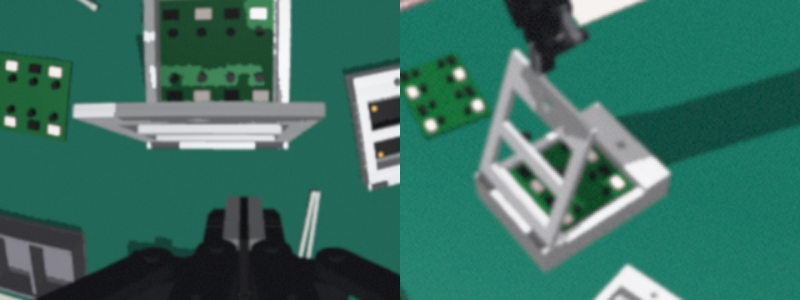

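>>> move_arm(moves=[[[-0.2, -0.6, 0], [0, 0, 0], 0], [[0, -0.5, 0.95], [0, 0, 0], 0], [[0, 0, 1], [0, 0, 0], 0], [[0, 0, 1], [0, 0, 0], 0], [[0, 0, 1], [0, 0, 0], 0]])

```text
clock: 5.3
position: [0.5938, -0.1259, 0.1942]
ee_rot: [-0.068, 0.998, 0.0, 0.0]
ft_force: [-0.5, -0.8, 0.5]
grip_width: -0.001
```

Run:
```python
from h import *
o=get_obs();p=o["position"];print(o["clock"],p,o["ft_force"])
ex=np.array([.99,.135,0]);H=np.array([.61635,-.120225,.045])
x0=(p-H)@ex; P=np.array([x0,p[2]-.045])
# target: contact corner (tcp + (-.011,0)) on face at rc=.165
pts=[]
for q in np.arange(1.2,0.049,-.0875):
    l=np.array([-np.cos(q),np.sin(q)]);n=np.array([np.sin(q),np.cos(q)])
    rc=.165; c=rc*l+.008*n; t=c+np.array([.011,0]); pts.append(t)
prev=P
for t in pts:
    print((t+[0,.045]).round(4),"units x,z",((prev-t)/.025).round(2)); prev=t
```

```text
5.3 [ 0.59381925 -0.12589179  0.19421043] [-0.54345629 -0.81316058  0.47912839]
[-0.0413  0.2017] units x,z [ 0.73 -0.3 ]
[-0.0548  0.1965] units x,z [0.54 0.21]
[-0.0678  0.1902] units x,z [0.52 0.25]
[-0.0802  0.1827] units x,z [0.5 0.3]
[-0.0919  0.1742] units x,z [0.47 0.34]
[-0.1028  0.1648] units x,z [0.44 0.38]
[-0.1128  0.1544] units x,z [0.4  0.42]
[-0.1219  0.1431] units x,z [0.36 0.45]
[-0.13    0.1311] units x,z [0.32 0.48]
[-0.137   0.1185] units x,z [0.28 0.51]
[-0.1428  0.1053] units x,z [0.23 0.53]
[-0.1475  0.0916] units x,z [0.19 0.55]
[-0.151   0.0776] units x,z [0.14 0.56]
[-0.1532  0.0633] units x,z [0.09 0.57]
```

>>> move_arm(moves=[[[0.73, 0, -0.3], [0, 0, 0], 0], [[0.54, 0, 0.21], [0, 0, 0], 0], [[0.52, 0, 0.25], [0, 0, 0], 0], [[0.5, 0, 0.3], [0, 0, 0], 0], [[0.47, 0, 0.34], [0, 0, 0], 0]])

```text
clock: 5.92
position: [0.5253, -0.1353, 0.1751]
ee_rot: [-0.068, 0.998, 0.0, 0.0]
ft_force: [-0.4, 0.6, -0.6]
grip_width: 0.001
```

>>> move_arm(moves=[[[0.44, 0, 0.38], [0, 0, 0], 0], [[0.4, 0, 0.42], [0, 0, 0], 0], [[0.36, 0, 0.45], [0, 0, 0], 0], [[0.32, 0, 0.48], [0, 0, 0], 0], [[0.28, 0, 0.51], [0, 0, 0], 0]])

```text
clock: 6.55
position: [0.48, -0.1421, 0.1182]
ee_rot: [-0.067, 0.998, 0.0, -0.0]
ft_force: [0.4, -0.1, -0.2]
grip_width: -0.0
```

>>> move_arm(moves=[[[0.23, 0, 0.53], [0, 0, 0], 0], [[0.19, 0, 0.55], [0, 0, 0], 0], [[0.14, 0, 0.56], [0, 0, 0], 0], [[0.09, 0, 0.57], [0, 0, 0], 0], [[0, 0, 0], [0, 0, 0], 0]])

```text
clock: 7.18
position: [0.4638, -0.144, 0.0627]
ee_rot: [-0.067, 0.998, 0.0, -0.001]
ft_force: [-0.5, -0.5, 0.1]
grip_width: -0.003
```

Run:
```python
from h import *
o=get_obs();print(o["clock"],o["position"],o["ft_force"])
b=snap("scene","s3.png")[80:230,230:430];d=snap("side","d3.png")[130:280,300:500]
cv2.imwrite("pics/c3.png",np.hstack([cv2.resize(x,(400,300),interpolation=cv2.INTER_CUBIC) for x in(b,d)]))
```

```text
7.175 [ 0.46382638 -0.14400655  0.06269877] [-0.53274793 -0.47401054  0.08866338]
```

View pics/c3.png

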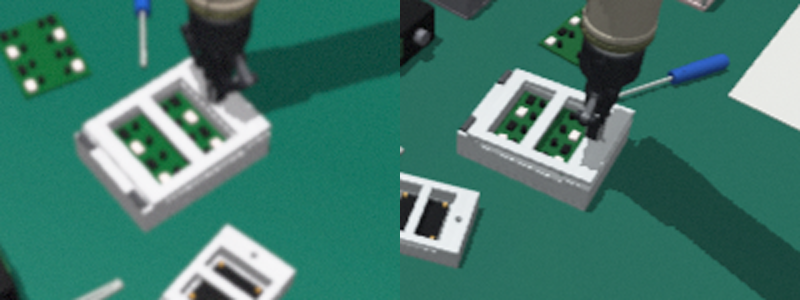

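The lid lies flat on the jig in both views. I'll rise, look straight down for the hole, and go back to the pin.

>>> move_arm(moves=[[[0, 0, -1], [0, 0, 0], 0], [[0, 0, -1], [0, 0, 0], 0.3], [[0, 0, -1], [0, 0, 0], 0.6], [[0, 0, -1], [0, 0, 0], 0.6], [[0, 0, 0], [0, 0, 0], 0.6]])

```text
clock: 7.9
position: [0.4658, -0.1443, 0.1659]
ee_rot: [-0.067, 0.998, -0.0, 0.002]
ft_force: [0.7, 0.1, 0.3]
grip_width: 0.595
```

Run:
```python
from h import *
import pickle
o=get_obs();c=camera_info("wrist");print(o["clock"],o["position"],o["ee_rot"])
a=snap("wrist","w4.png");pickle.dump((c,o),open("w4.pkl","wb"))
print(proj("wrist",[.453,-.1435,.06]))
```

```text
7.9 [ 0.46584904 -0.14431611  0.16594265] [-6.74396467e-02  9.97721073e-01 -1.13552310e-04  2.13102634e-03]
[317.52032049 182.07365239]
```

>>> move_arm(moves=[[[-0.14, 0.98, 0], [0, 0, 0], 0.6], [[-0.14, 0.98, 0], [0, 0, 0], 0.6], [[-0.14, 0.98, 0], [0, 0, 0], 0.6], [[-0.14, 0.98, 0], [0, 0, 0], 0.6], [[-0.14, 0.98, 0], [0, 0, 0], 0.6]])

```text
clock: 8.57
position: [0.4648, -0.0195, 0.1629]
ee_rot: [-0.067, 0.998, 0.0, -0.001]
ft_force: [0.3, 0.0, -0.3]
grip_width: 0.598
```

>>> move_arm(moves=[[[-0.14, 0.98, 0], [0, 0, 0], 0.6], [[-0.14, 0.98, 0], [0, 0, 0], 0.6], [[-0.14, 0.98, 0], [0, 0, 0], 0.6], [[-0.14, 0.98, 0], [0, 0, 0], 0.6], [[-0.14, 0.98, 0], [0, 0, 0], 0.6]])

```text
clock: 9.2
position: [0.4657, 0.1041, 0.1629]
ee_rot: [-0.067, 0.998, -0.0, -0.001]
ft_force: [0.6, 0.5, -0.2]
grip_width: 0.601
```

>>> move_arm(moves=[[[-0.14, 0.98, 0], [0, 0, 0], 0.6], [[-0.14, 0.98, 0], [0, 0, 0], 0.6], [[-0.14, 0.98, 0], [0, 0, 0], 0.6], [[-0.14, 0.98, 0], [0, 0, 0], 0.6], [[-0.14, 0.98, 0], [0, 0, 0], 0.6]])

```text
clock: 9.82
position: [0.4666, 0.2277, 0.1627]
ee_rot: [-0.067, 0.998, -0.0, -0.001]
ft_force: [-0.4, -0.3, -0.2]
grip_width: 0.604
```

>>> move_arm(moves=[[[-0.14, 0.98, 0], [0, 0, 0], 0.6], [[-0.14, 0.98, 0], [0, 0, 0], 0.6], [[-0.14, 0.98, 0], [0, 0, 0], 0.6], [[-0.14, 0.8, 0], [0, 0, 0], 0.6], [[0, 0, 0], [0, 0, 0], 0.6]])

```text
clock: 10.45
position: [0.4679, 0.3232, 0.1633]
ee_rot: [-0.068, 0.998, 0.0, -0.0]
ft_force: [0.4, 0.3, -0.0]
grip_width: 0.601
```

Run:
```python
from h import *
import pickle
o=get_obs();c=camera_info("wrist");print(o["clock"],o["position"],o["ee_rot"])
b=snap("wrist","w5.png");pickle.dump((c,o),open("w5.pkl","wb"))
print(proj("wrist",[.4695,.3237,.079]),proj("wrist",[.4695,.3237,.049]))
a=cv2.imread("pics/w4.png")
cv2.imwrite("pics/c5.png",np.hstack([cv2.resize(x[150:300,265:365],(400,600),interpolation=cv2.INTER_CUBIC) for x in(a,b)]))
```

```text
10.45 [0.46785594 0.32316477 0.16334806] [-6.84900281e-02  9.97651751e-01  3.19106268e-05 -3.13593034e-04]
[317.10136629 205.45964689] [316.87415201 194.89409811]
```

View pics/c5.png

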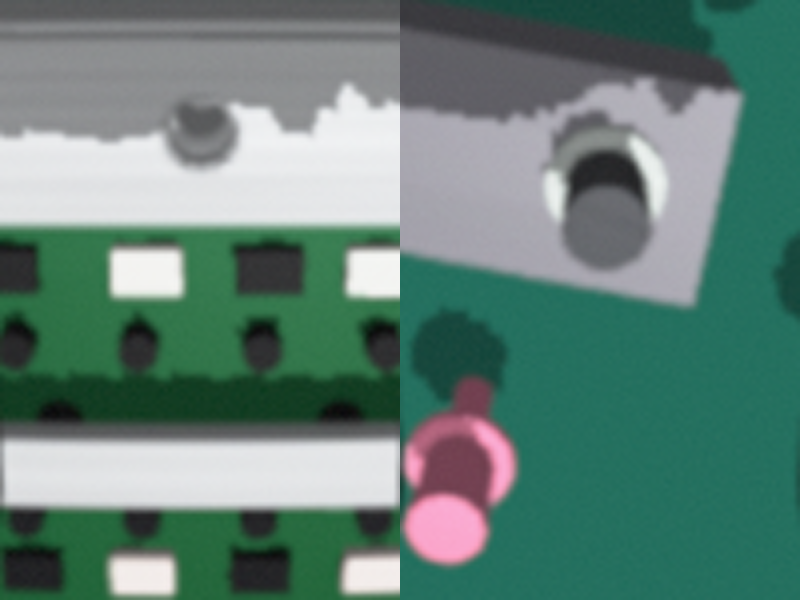

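Run:
```python
import pickle,h,numpy as np
for f,px,zs in(("w4",(315.5,183),(.056,.06)),("w5",(316.5,206.75),(.079,)),("w5",(316.3,195.6),(.049,))):
    c,o=pickle.load(open(f+".pkl","rb")); h.camera_info=lambda n:c
    for z in zs: print(f,z,h.atz("wrist",*px,z))
# tool-rel
```

```text
w4 0.056 [ 0.45626407 -0.14506654  0.056     ]
w4 0.06 [ 0.45529382 -0.14520564  0.06      ]
w5 0.079 [0.4701316  0.32484272 0.079     ]
w5 0.049 [0.46972727 0.32477086 0.049     ]
```

>>> move_arm(moves=[[[-0.09, 0.05, 1], [0, 0, 0], 0.5], [[0, 0, 1], [0, 0, 0], 0.5], [[0, 0, 1], [0, 0, 0], 0.5], [[0, 0, 1], [0, 0, 0], 0.5], [[0, 0, 0.4], [0, 0, 0], 0.5]])

```text
clock: 11.12
position: [0.4702, 0.3215, 0.0526]
ee_rot: [-0.067, 0.998, -0.001, -0.001]
ft_force: [-0.3, -1.1, 0.0]
grip_width: 0.499
```

>>> move_arm(moves=[[[0, 0, 0], [0, 0, 0], 0.5], [[0, 0, 0], [0, 0, 0], 0], [[0, 0, 0], [0, 0, 0], 0], [[0, 0, 0], [0, 0, 0], 0], [[0, 0, 0], [0, 0, 0], 0]], squeeze=80)

```text
clock: 11.75
position: [0.4712, 0.3237, 0.0552]
ee_rot: [-0.067, 0.998, 0.001, 0.001]
ft_force: [-1.7, -1.4, 6.9]
grip_width: 0.182
```

>>> move_arm(moves=[[[0, 0, -0.4], [0, 0, 0], 0], [[0, 0, -1], [0, 0, 0], 0], [[0, 0, -1], [0, 0, 0], 0], [[0, 0, -1], [0, 0, 0], 0], [[0, 0, -1], [0, 0, 0], 0]])

```text
clock: 12.38
position: [0.4703, 0.3228, 0.1652]
ee_rot: [-0.067, 0.998, -0.0, -0.0]
ft_force: [-0.3, 0.8, -0.4]
grip_width: 0.18
```

Run:
```python
from h import *
o=get_obs();p=o["position"];print(o["clock"],p,o["ee_rot"],o["ft_force"],o["grip_width"])
b=snap("wrist","w6.png")[140:340,200:430];d=snap("side","d6.png")[230:350,210:350]
print("pin tip pred",proj("wrist",p+[-.0012,.0008,-.0502]),proj("side",p+[-.0012,.0008,-.0502]))
cv2.imwrite("pics/c6.png",np.hstack([cv2.resize(x,(400,344),interpolation=cv2.INTER_CUBIC) for x in(b,d)]))
```

```text
12.375 [0.47028866 0.32282349 0.16519439] [-6.73113944e-02  9.97732013e-01 -8.30862432e-05 -2.02057034e-06] [-0.3387117   0.83582948 -0.40607668] 0.1795958877050097
pin tip pred [314.73635305 214.10151933] [274.71612608 314.62523766]
```

View pics/c6.png

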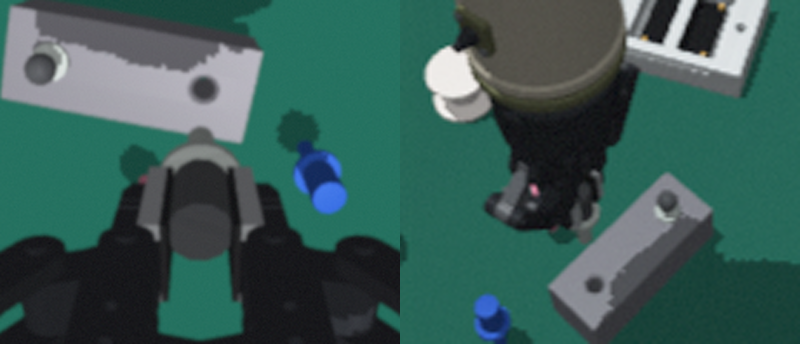

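The pin is in the jaws and upright, the stand hole is empty, and the slim pin is untouched. Carrying the pin to the jig now.

>>> move_arm(moves=[[[0.17, -0.97, 0], [0, 0, 0], 0], [[0.17, -0.97, 0], [0, 0, 0], 0], [[0.17, -0.97, 0], [0, 0, 0], 0], [[0.17, -0.97, 0], [0, 0, 0], 0], [[0.17, -0.97, 0], [0, 0, 0], 0]])

```text
clock: 13.1
position: [0.4654, 0.1983, 0.1637]
ee_rot: [-0.067, 0.998, 0.0, -0.0]
ft_force: [0.3, -0.7, -0.9]
grip_width: 0.18
```

>>> move_arm(moves=[[[0.17, -0.97, 0], [0, 0, 0], 0], [[0.17, -0.97, 0], [0, 0, 0], 0], [[0.17, -0.97, 0], [0, 0, 0], 0], [[0.17, -0.97, 0], [0, 0, 0], 0], [[0.17, -0.97, 0], [0, 0, 0], 0]])

```text
clock: 13.72
position: [0.4604, 0.0754, 0.1637]
ee_rot: [-0.067, 0.998, 0.0, -0.0]
ft_force: [-1.2, 0.5, -0.6]
grip_width: 0.176
```

>>> move_arm(moves=[[[0.17, -0.97, 0], [0, 0, 0], 0], [[0.17, -0.97, 0], [0, 0, 0], 0], [[0.17, -0.97, 0], [0, 0, 0], 0], [[0.17, -0.97, 0], [0, 0, 0], 0], [[0.17, -0.97, 0], [0, 0, 0], 0]])

```text
clock: 14.35
position: [0.4554, -0.0475, 0.1636]
ee_rot: [-0.067, 0.998, 0.0, -0.0]
ft_force: [0.9, -0.4, 0.3]
grip_width: 0.182
```

>>> move_arm(moves=[[[0.17, -0.97, 0], [0, 0, 0], 0], [[0.17, -0.97, 0], [0, 0, 0], 0], [[0.17, -0.97, 0], [0, 0, 0], 0], [[0.17, -0.97, 0], [0, 0, 0], 0], [[0, 0, 0], [0, 0, 0], 0]])

```text
clock: 14.98
position: [0.4513, -0.1466, 0.1637]
ee_rot: [-0.065, 0.998, 0.0, -0.0]
ft_force: [0.3, 0.3, -1.1]
grip_width: 0.182
```

Run:
```python
from h import *
import pickle
o=get_obs();p=o["position"];c=camera_info("wrist");print(o["clock"],p,o["ee_rot"],o["ft_force"],o["grip_width"])
b=snap("wrist","w7.png");pickle.dump((c,o),open("w7.pkl","wb"))
print(proj("wrist",p+[0,0,-.0502]),proj("wrist",[.4553,-.1452,.06]))
cv2.imwrite("pics/c7.png",cv2.resize(b[140:290,220:420],(800,600),interpolation=cv2.INTER_CUBIC))
```

```text
14.975 [ 0.45128755 -0.14661215  0.16365297] [-6.54747967e-02  9.97854221e-01  3.08717816e-06 -6.69764036e-05] [ 0.31472819  0.29691526 -1.07997939] 0.18214748410270035
[312.67003548 218.30208807] [314.12522555 200.92127536]
```

View pics/c7.png

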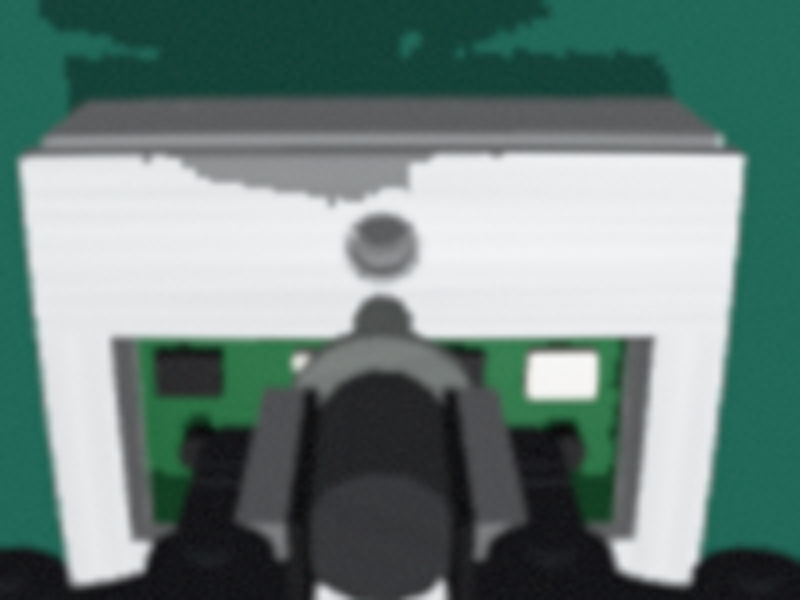

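The lid hole shows at crop (382,246), and the pin's tip has its edge at (383,296), already aligned with it sideways. Next I work out the fore-aft shift.

Run:
```python
import pickle,h,numpy as np
from scipy.spatial.transform import Rotation as R
c,o=pickle.load(open("w7.pkl","rb")); h.camera_info=lambda n:c
p=o["position"]; T=R.from_quat(o["ee_rot"]).as_matrix(); print(T.round(3))
tip=p+[0,0,-.0502]
for dx in(0,.004,.005): print(dx,h.proj("wrist",tip+T[:,0]*dx), h.proj("wrist",tip+T[:,0]*.0+T[:,1]*dx))
m=h.atz("wrist",315.75,214.0,tip[2]); print("tip edge meas",m,"rel tool",T.T@(m-tip))
for z in(.058,.062,.065):
    g=h.atz("wrist",315.5,201.5,z); print(z,g,"edge->hole in tool",(T.T@(g-m)))
# jig edges: front edge of lid at z ~.07
for u,v in((18,155),(745,155)): print(h.atz("wrist",220+u/4,140+v/4,.064))
```

```text
[[-0.991 -0.131 -0.   ]
 [-0.131  0.991 -0.   ]
 [ 0.     0.    -1.   ]]
0 [314.75533822 218.95070879] [314.75533822 218.95070879]
0.004 [314.75799388 213.24326349] [320.79967544 218.95104094]
0.005 [314.75866246 211.80476124] [322.31022474 218.95028464]
tip edge meas [ 0.4477592  -0.14641844  0.11345297] rel tool [3.47279083e-03 6.53098981e-04 4.72539801e-07]
0.058 [ 0.45598338 -0.14537635  0.058     ] edge->hole in tool [-8.29722798e-03 -4.23150287e-05  5.54518603e-02]
0.062 [ 0.45477667 -0.14554507  0.062     ] edge->hole in tool [-7.07828252e-03 -5.18496542e-05  5.14520226e-02]
0.065 [ 0.45387163 -0.14567161  0.065     ] edge->hole in tool [-6.16407342e-03 -5.90006233e-05  4.84521443e-02]
[ 0.44468187 -0.22248016  0.064     ]
[ 0.4250299  -0.07403577  0.064     ]
```

>>> move_arm(moves=[[[-0.05, 0, 0.6], [0, 0, 0], 0], [[0, 0, 0.6], [0, 0, 0], 0], [[0, 0, 0.45], [0, 0, 0], 0], [[0, 0, 0], [0, 0, 0], 0], [[0, 0, 0], [0, 0, 0], 0]])

```text
clock: 15.65
position: [0.4538, -0.1441, 0.1227]
ee_rot: [-0.067, 0.998, -0.0, 0.0]
ft_force: [-0.2, -0.2, -1.6]
grip_width: 0.18
```

Run:
```python
from h import *
import pickle
o=get_obs();p=o["position"];c=camera_info("wrist");print(o["clock"],p,o["ee_rot"],o["ft_force"],o["grip_width"])
b=snap("wrist","w8.png");pickle.dump((c,o),open("w8.pkl","wb"))
s=snap("side","d8.png");z=snap("scene","s8.png")
print(proj("side",p+[.001,.0005,-.0502]),proj("side",[.453,-.1452,.045]),proj("scene",[.453,-.1452,.045]))
f=lambda x,w,h:cv2.resize(x,(w,h),interpolation=cv2.INTER_CUBIC)
cv2.imwrite("pics/c8.png",np.vstack([f(b[160:235,265:365],800,600)[:400],np.hstack([f(s[170:220,370:470],400,200),f(z[105:155,290:390],400,200)])]))
```

```text
15.65 [ 0.4537678  -0.14412628  0.12270713] [-6.73768151e-02  9.97727594e-01 -1.84332664e-05  1.11665099e-04] [-0.23135414 -0.22093049 -1.58742858] 0.17984383339765364
[399.06840635 197.66904757] [398.33066991 204.31667764] [339.79305191 130.76541709]
```

View pics/c8.png

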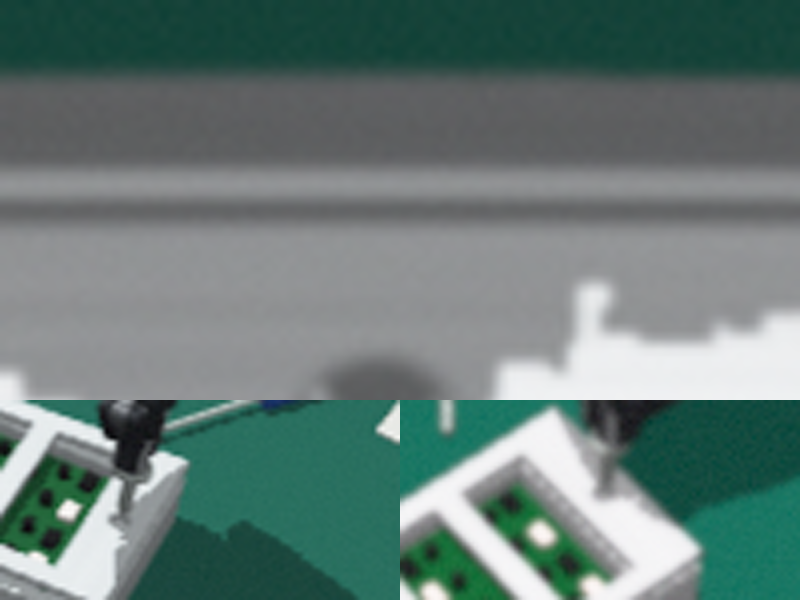

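The wrist crop cut off the hole, which begins at about (378,380). I'll re-crop the same picture lower.

Run:
```python
from h import *
b=cv2.imread("pics/w8.png")
cv2.imwrite("pics/c9.png",cv2.resize(b[195:255,275:355],(800,600),interpolation=cv2.INTER_CUBIC))
```

```text
(no output)
```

View pics/c9.png

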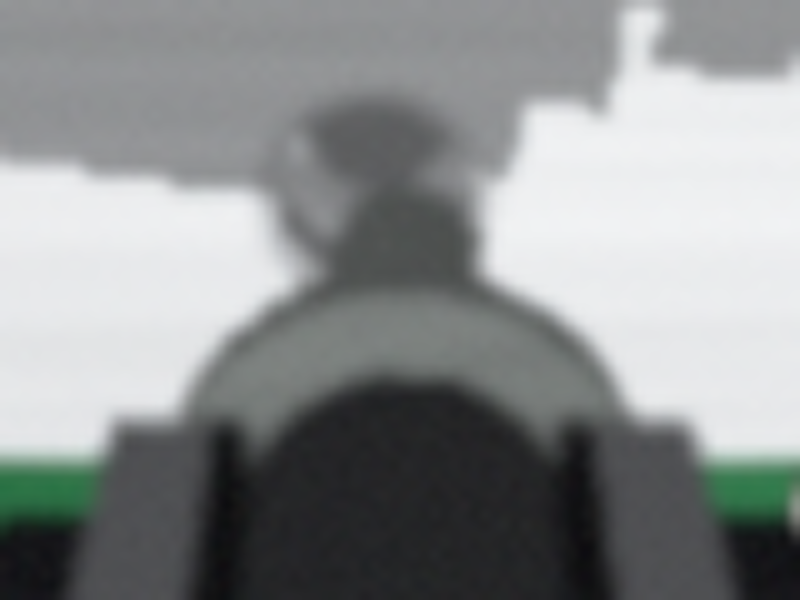

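Run:
```python
import pickle,h,numpy as np
from scipy.spatial.transform import Rotation as R
c,o=pickle.load(open("w8.pkl","rb")); h.camera_info=lambda n:c
p=o["position"]; T=R.from_quat(o["ee_rot"]).as_matrix(); tip=p+[0,0,-.0502]
m=h.atz("wrist",315.7,213.5,tip[2]); print("edge rel tool",T.T@(m-tip)); t=m-T[:,0]*.0045
for z in(.060,.0645,.069):
    g=h.atz("wrist",312.8,214,z); top=h.atz("wrist",312.8,204.5,z)
    print(z,g.round(4),"tip->hole tool xy",((T.T@(g-t))*1000).round(2),"from top edge",((T.T@(top-T[:,0]*.007-t))*1000).round(2), "width mm",1000*np.linalg.norm(h.atz("wrist",302.5,214,z)-h.atz("wrist",323.5,214,z)))
```

```text
edge rel tool [ 3.82333043e-03  6.27601074e-04 -8.74956459e-07]
0.06 [ 0.4548 -0.1454  0.06  ] tip->hole tool xy [-0.22 -1.99 12.51] from top edge [-0.24 -1.98 12.51] width mm 14.724121191034142
0.0645 [ 0.4533 -0.1455  0.0645] tip->hole tool xy [ 1.35 -1.96  8.01] from top edge [ 1.18 -1.95  8.01] width mm 14.400892921831582
0.069 [ 0.4517 -0.1457  0.069 ] tip->hole tool xy [ 2.92 -1.93  3.51] from top edge [ 2.6  -1.92  3.51] width mm 14.077664652629066
```

>>> move_arm(moves=[[[0.06, -0.08, 0], [0, 0, 0], 0], [[0, 0, 0.3], [0, 0, 0], 0], [[0, 0, 0.3], [0, 0, 0], 0], [[0, 0, 0.2], [0, 0, 0], 0], [[0, 0, 0], [0, 0, 0], 0]])

```text
clock: 16.42
position: [0.4527, -0.1462, 0.1022]
ee_rot: [-0.067, 0.998, -0.0, 0.0]
ft_force: [3.0, 0.3, -0.8]
grip_width: 0.18
```

>>> move_arm(moves=[[[-0.05, 0, 0], [0, 0, 0], 0], [[0, 0, 0.15], [0, 0, 0], 0], [[0, 0, 0.15], [0, 0, 0], 0], [[0, 0, 0.1], [0, 0, 0], 0], [[0, 0, 0], [0, 0, 0], 0]])

```text
clock: 17.05
position: [0.4534, -0.1461, 0.0923]
ee_rot: [-0.067, 0.998, 0.0, -0.0]
ft_force: [1.5, -0.1, -1.3]
grip_width: 0.184
```

>>> move_arm(moves=[[[-0.02, 0, 0.1], [0, 0, 0], 0], [[0, 0, 0.2], [0, 0, 0], 0], [[0, 0, 0.2], [0, 0, 0], 0], [[0, 0, 0], [0, 0, 0], 0], [[0, 0, 0], [0, 0, 0], 0]])

```text
clock: 17.68
position: [0.4541, -0.1461, 0.08]
ee_rot: [-0.067, 0.998, 0.0, -0.0]
ft_force: [0.5, 0.1, -0.7]
grip_width: 0.182
```

>>> move_arm(moves=[[[0, 0, 0.15], [0, 0, 0], 0], [[0, 0, 0.15], [0, 0, 0], 0], [[0, 0, 0.15], [0, 0, 0], 0], [[0, 0, 0.15], [0, 0, 0], 0], [[0, 0, 0], [0, 0, 0], 0]], squeeze=110)

```text
clock: 18.3
position: [0.4542, -0.1461, 0.0649]
ee_rot: [-0.067, 0.998, -0.0, 0.0]
ft_force: [0.2, 1.1, 1.6]
grip_width: 0.171
```

>>> move_arm(moves=[[[0, 0, 0.06], [0, 0, 0], 0], [[0, 0, 0.06], [0, 0, 0], 0], [[0, 0, 0], [0, 0, 0], 0], [[0, 0, 0], [0, 0, 0], 0]])

```text
clock: 18.8
position: [0.4542, -0.1461, 0.0631]
ee_rot: [-0.067, 0.998, 0.0, 0.0]
ft_force: [-7.3, 1.3, 19.2]
grip_width: 0.172
```

>>> move_arm(moves=[[[0.03, 0, 0], [0, 0, 0], 0], [[0, 0, 0], [0, 0, 0], 0], [[0, 0, 0], [0, 0, 0], 0], [[0, 0, 0], [0, 0, 0], 0]])

```text
clock: 19.3
position: [0.4542, -0.1462, 0.0631]
ee_rot: [-0.067, 0.998, 0.0, 0.001]
ft_force: [-3.7, 1.7, 15.3]
grip_width: 0.168
```

Run:
```python
from h import *
for i in range(3):
    o=get_obs();print(o["clock"],o["position"],o["ft_force"],o["grip_width"])
    if i==0: s=snap("side","d10.png")
    if i==1: b=snap("wrist","w10.png")
f=lambda x,w,h:cv2.resize(x,(w,h),interpolation=cv2.INTER_CUBIC)
cv2.imwrite("pics/c10.png",np.hstack([f(b[160:310,240:390],400,400),f(s[150:250,350:450],400,400)]))
```

```text
19.3 [ 0.45417881 -0.14616027  0.06312668] [-3.7271008   1.66685806 15.33510781] 0.16759341109282455
19.35 [ 0.45415979 -0.14613372  0.06310149] [-3.71954371  1.15882648 15.50066959] 0.17152864373833462
19.4 [ 0.45416909 -0.14615576  0.06311985] [-4.10019546  2.28220968 14.61300937] 0.16839420480286496
```

View pics/c10.png

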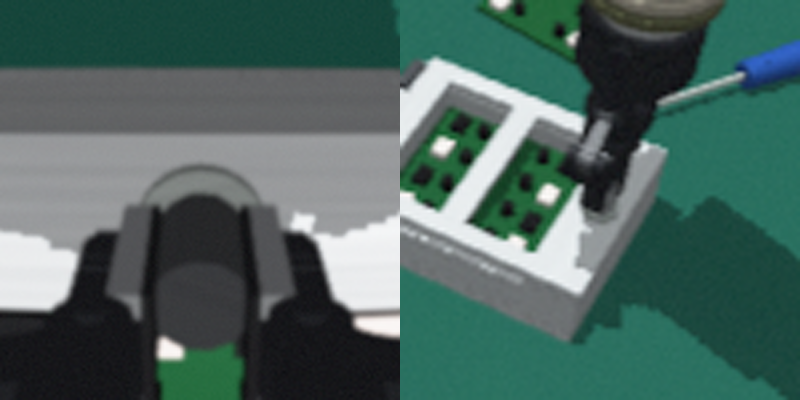

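>>> move_arm(moves=[[[0.01, 0, 0.02], [0, 0, 0], 0], [[0, 0, 0], [0, 0, 0], 0], [[0, 0, 0], [0, 0, 0], 0], [[0, 0, 0], [0, 0, 0], 0], [[0, 0, 0], [0, 0, 0], 0]])

```text
clock: 20.02
position: [0.4542, -0.1462, 0.063]
ee_rot: [-0.067, 0.998, 0.0, 0.001]
ft_force: [-4.8, 1.5, 20.9]
grip_width: 0.17
```

>>> move_arm(moves=[[[0, 0, 0], [0, 0, 0], 0], [[0, 0, 0], [0, 0, 0], 0], [[0, 0, 0], [0, 0, 0], 0], [[0, 0, 0], [0, 0, 0], 0], [[0, 0, 0], [0, 0, 0], 0]])

```text
clock: 20.65
position: [0.4542, -0.1462, 0.063]
ee_rot: [-0.067, 0.998, 0.0, 0.001]
ft_force: [-4.0, 2.0, 20.6]
grip_width: 0.168
```

Pressing at a steady 20 N, with the tool height holding at 63.0 mm. Handing in.

```bash
python3 -c "
from workcell import hand_in,get_obs
print(hand_in())"
```

```text
the job is handed in; nothing more can be done
None
```

I swung the lid down with the shut fingers and took the cylindrical-knob pin from its stand. I pushed it through the lid into the base hole and handed in at 20.7 s, still gripping the pin (110 N set) and pressing it down. No verdict was reported.

- **Force and height:** the last readings held steady at about 20 N upward. The tool stood at 63.0 mm, against 63.2 mm expected with the collar on a fully shut lid. That puts the fingertips about 10 mm above the lid.
- **Last pictures:** the side view shows the lid flush on the base, and the pin looked upright. I did not measure the lid angle or the board's level directly.
- **Disagreements:** the scene and side cameras differed by about 6 mm in y, so I settled the alignment with the wrist camera and the force readings. About 4 N of sideways force stayed on the pin. The push fell from 19 to 15 N when I eased the sideways load, so I pressed slightly further, and it then held.
- **Bystanders:** no contact was planned or seen with the bystander items, but I did not re-measure their positions at the end.

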